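# Seat a clutch disc over the centring pin of a relining stand

## Task

Put the loose clutch disc from the front of the bench on the small relining stand: set its hub lightly on the stand's pin, slide it about gently, without forcing it, until its bore finds the pin and it drops fully home, hub flat on the deck, and let go. The pin stands off the deck's middle, to a side that changes each time and is not measured, so feel for it, and leave the other things on the bench where they are.

Things in the scene. Friction and masses are not known exactly. Their poses are not given: they have to be found in the camera images.
- disc: The clutch disc lying alone on the front part of the bench: dark flat lining ring 188 mm across, steel hub in the middle, 0.56 to 0.8 kg, the same all round. Origin: centre of the hub's underside; z up the axis. Hub: round sleeve, outer diameter 38 mm, z = 0 to 28 mm. Ring and web fill z = 8 to 16 mm out to radius 94 mm. Pushed with more than 35 N against the stand it is spoilt.
- collar (a point): Mouth of the bore, centre of the hub's upper end, 28 mm above the disc's origin. The hub stands up 12 mm above the web here as a collar 38 mm wide that can be pinched from above. The bore is 19.7 mm wide at its narrowest; at the underside it takes a pin to a depth of 8 mm.
- stand: Relining stand bolted to the bench: grey foot 124 x 100 x 12 mm (x, y, z of the stand) with a bolt head 7.5 mm high at each corner, a round column and a round steel deck. Origin: centre of the foot's underside, on the bench; z up. It does not move.
- deck (a point): Middle of the stand's flat round deck, 72 mm across, 60 mm above the bench, axes as the stand's. Home, the disc's origin is at this height and straight over the pin, so 8 mm (give or take 2) from this point, in the direction where the pin is.
- bush (a point): Point 6.5 mm above the deck's middle, level with the top of the pin, which itself is not measured: a rigid round steel pin, 17.5 mm in diameter, top edge bevelled 0.8 mm, stands 6.5 mm above the deck on an eccentric bush, its axis 8 mm sideways from this point. The bush is clamped at any angle all round, differently each time; no hand can shift it.
- bearing_a: Bystander: release bearing 48 x 48 x 18 mm lying on the bench between the disc and the stand; origin at its underside's centre.
- lining_pad_2: Bystander: brake pad 40 x 65 x 14 mm behind the stand; origin at its underside's centre.
- lining_pad_3: Bystander: brake pad 40 x 65 x 14 mm behind the stand; origin at its underside's centre.
- bearing_c: Bystander: release bearing 42 x 42 x 20 mm in the row behind; origin at its underside's centre.
- spring_c: Bystander: coil spring 29 x 56 x 29 mm lying in the row behind; origin at its underside's centre.
- bolt_0: Bystander: bolt 54 x 18 x 16 mm lying near the bench's front edge; origin at its underside's centre.
Mind the look-alikes: they are no part of the job. What is shaped like the disc but green is not meant.

How it is judged:
By the outcome, as a careful person would: the job done as asked, in the order asked, and still so for the second after the job is handed in, with the robot touching nothing.
It also fails if it takes over 72 s, if anything falls off the work surface, if the arm or the gripper's body presses on something with over 40 N, if the wrist force passes 120 N, or if a joint passes its speed limit or range.

## Robot

A 7-joint arm with a two-finger parallel gripper is mounted at the origin on a cart in front of the work surface, level with it; the furniture and walls round the work are solid. World frame = base frame: x ahead of the robot, y to its left, z up, the work surface at z = 0. Lengths are in m, angles in rad, forces in N, time in s.
With the tool pointing down it reaches from about 0.425 to 1.025 m from the base axis. Payload 9.4 kg.
Tool frame: the origin (TCP) lies between the finger pads; the fingertips stand 22 mm ahead of it and the grasp point (between the pads) lies 3 mm ahead of it; z points along the fingers, y is the line along which they close (so a half turn about z gives the same grasp; the last joint's range is limited). The gripper opens to 93 mm and grips with 3 to 60 N. Pads are 15 mm wide; open, the fingers measure 128 mm over their backs; the gripper's body (75 mm by 188 mm) begins 65 mm behind the grasp point.
Start: joints at [-1.35, 0.599, -0.003, 1.599, 0.002, 0.943, -0.08], TCP at [0.213, 0.693, 0.241] pointing down, gripper open.
Joint ranges: [-2.57, 2.57], [-0.35, 1.97], [-1.29, 1.29], [0.11, 2.56], [-1.05, 4.19], [0.11, 1.86], [-2.63, 2.63]. Speed limits (rad/s): [2.22, 2.22, 3.01, 3.01, 3.14, 3.14, 3.14].

## Interface

Orientations are given as [roll, pitch, yaw] about the fixed x, y, z axes, in that order (R = Rz(yaw) Ry(pitch) Rx(roll)).
In Python, from plant import arm, fingers, planner, readout, imaging, hand_in gives the robot as it stands. Calls block until the motion is done:
- arm.move_pose(position, orientation): joint-space move of the TCP to a pose.
- arm.movel(position, orientation=None, max_speed=0.15, stop_force=None): straight line of the TCP; orientation=None keeps the orientation; max_speed is the mean speed in m/s. With stop_force (N) it stops when the force on the tool has changed by that much, and returns True; else False.
- arm.movej(angles): joint-space move.
- fingers.gripper_to(opening, strength=None): finger opening in m; strength is the grip in N (None keeps the last); returns when the fingers have stopped.
- arm.wait(seconds).
- planner.inverse_kinematics(position, orientation): joint angles nearest the present ones, or None.
- readout.observe(): the state.
- imaging.capture(name): name is "side" or "top" or "wrist"; returns a dict with "color" (384x512x3 uint8, red, green, blue), "z_map" (384x512 float32, m along the optical axis (not along the pixel's ray), 0 where there is no reading), "intrinsics" (3x3 intrinsics, pixels), "world_from_camera" (4x4, takes a point from camera to world coordinates). Camera axes: x right, y down, z forward; pixel columns grow to the right and rows downward; lengths in m; the calibration is good to about 2 mm. The wrist camera is an equidistant fisheye: a pixel r from the principal point sees the ray r / f radians off the axis. A picture is of the moment at which its call begins.
A pose or a line that the arm cannot do raises arm.Unreachable and nothing moves.
- hand_in(): hands the job in; it is judged then, once.
The state is a dict: "t": time; "q": joint angles; "qd": joint speeds; "joint_efforts": joint torques, N m; "ee_pos": TCP position; "ee_rot": TCP orientation; "contact_force": force on the tool from outside, world axes, zero at the start; "moment": the same for the moment, N m; "width": finger opening in m; "gripper_force": force on a finger pad.
Only numpy, scipy, OpenCV 4.12 (cv2) and the standard library are available. Lean on these libraries where they do the work, as an engineer would, in place of code of your own. Each camera call takes 0.05 s, during which the arm holds its last target. There are 200 camera calls.

## Working session

There is one attempt and no reset: what is moved stays moved. The work goes in short steps, each a Python script; the robot and the scene stay as the last script left them, time stands still between calls to the robot, and variables do not carry over. Pictures are saved under pics/ and viewed, at most 10 in all, crops included, and the job is handed in when it is done.

```bash
ls; mkdir -p pics; cat > h.py <<'E'
import numpy as np, cv2
from plant import arm, fingers, planner, readout, imaging, hand_in
def cloud(d):
    K=d["intrinsics"];z=d["z_map"];v,u=np.mgrid[:z.shape[0],:z.shape[1]]
    P=np.stack([(u-K[0,2])/K[0,0]*z,(v-K[1,2])/K[1,1]*z,z],-1)
    T=d["world_from_camera"];W=P@T[:3,:3].T+T[:3,3];W[z<=0]=np.nan
    return W
def save(img,n): cv2.imwrite("pics/"+n,img[:,:,::-1])
E
python3 - <<'E'
from h import *
import pickle
o=readout.observe();print({k:np.round(v,3) for k,v in o.items()})
D={n:imaging.capture(n) for n in("top","side")}
pickle.dump(D,open("d.pkl","wb"))
for n in D: save(D[n]["color"],n+"0.png");print(n,D[n]["intrinsics"],D[n]["world_from_camera"].round(3))
E
```

```text
pics
{'t': np.float64(0.0), 'q': array([-1.35 ,  0.6  , -0.003,  1.6  ,  0.002,  0.943, -0.08 ]), 'qd': array([-0.001, -0.002,  0.001, -0.   ,  0.002,  0.001, -0.001]), 'joint_efforts': array([ 0.0000e+00, -7.6507e+01,  1.4970e+00, -2.5235e+01, -5.2000e-02,
        1.7000e-02,  0.0000e+00]), 'ee_pos': array([0.213, 0.693, 0.24 ]), 'ee_rot': array([-3.14 ,  0.   ,  2.844]), 'contact_force': array([ 0.546, -0.246,  0.033]), 'moment': array([ 0.043,  0.06 , -0.015]), 'gripper_force': np.float64(0.0), 'width': np.float64(0.093)}
top [[477.73863995   0.         255.52114285]
 [  0.         477.73863995 201.11127401]
 [  0.           0.           1.        ]] [[-0.000e+00 -9.940e-01  1.140e-01  3.390e-01]
 [-1.000e+00  1.000e-03  8.000e-03 -5.000e-03]
 [-9.000e-03 -1.140e-01 -9.930e-01  1.529e+00]
 [ 0.000e+00  0.000e+00  0.000e+00  1.000e+00]]
side [[357.85774325   0.         255.94958549]
 [  0.         357.85774325 190.2444464 ]
 [  0.           0.           1.        ]] [[-0.969 -0.173  0.176  0.37 ]
 [-0.246  0.635 -0.732  0.604]
 [ 0.015 -0.753 -0.658  0.628]
 [ 0.     0.     0.     1.   ]]
```

View pics/top0.png

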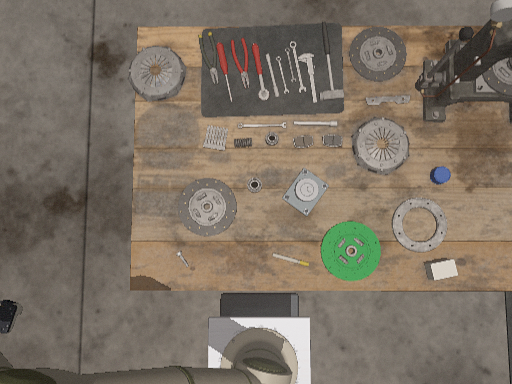

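View pics/side0.png

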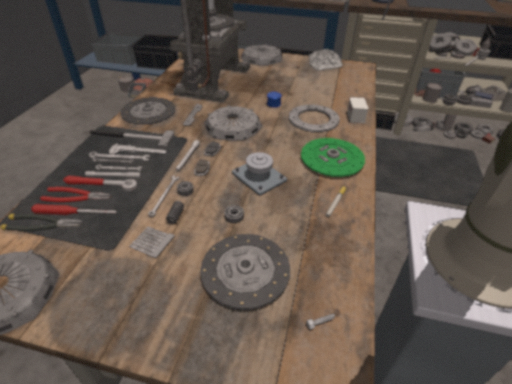

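Candidates for the disc, by top-view pixel:
- (208,206): dark disc alone at the front, between the bolt and bearing_a. This is the one I want.
- (351,250): green disc, excluded.
- (377,54): a similar disc at the back.
- (157,73) and (381,145): pressure plates.
- (420,224): bare ring.

The stand is at (305,191).

```bash
python3 - <<'E'
from h import *
import pickle
D=pickle.load(open("d.pkl","rb"))
d=D["top"];W=cloud(d);T=d["world_from_camera"];K=d["intrinsics"];c=d["color"]
def onplane(u,v,h):
    r=T[:3,:3]@np.array([(u-K[0,2])/K[0,0],(v-K[1,2])/K[1,1],1]);return T[:3,3]+r*(h-T[2,3])/r[2]
# height-based segmentation
Z=W[...,2]
def seg(u,v,R,lo,hi):
    m=np.zeros(Z.shape,np.uint8);vv,uu=np.mgrid[:384,:512]
    m[(abs(uu-u)<R)&(abs(vv-v)<R)&(Z>lo)&(Z<hi)]=255
    return m
for n,a,h in(("disc ring",(208,206,36,.009,.022),.016),("hub",(208,206,12,.022,.04),.028),("deck",(308,190,25,.045,.08),.06),("foot",(305,191,30,.006,.03),.012)):
    m=seg(*a);cs,_=cv2.findContours(m,cv2.RETR_EXTERNAL,cv2.CHAIN_APPROX_NONE)
    k=max(cs,key=cv2.contourArea);(u,v),r=cv2.minEnclosingCircle(k)
    e=cv2.minAreaRect(k);mm=m>0
    print(n,mm.sum(),u,v,"diam",2*r*T[2,3]/K[0,0],"med z",np.median(Z[mm]),"pt",onplane(u,v,h).round(4),"rect",e,"cloud mid",((np.nanmin(W[mm],0)+np.nanmax(W[mm],0))/2).round(4))
for u,v in((255,185),(183,259),(351,250),(377,54)): print(W[v,u])
p=cv2.resize(c[150:250,160:350],None,fx=4,fy=4,interpolation=cv2.INTER_CUBIC);save(p,"crop.png")
E
```

```text
disc ring 2300 207.24703979492188 207.26123046875 diam 0.19120784125346643 med z 0.016972622136083748 pt [0.4927 0.1619 0.016 ] rect ((206.8845977783203, 206.92308044433594), (57.96617126464844, 58.24352264404297), 33.690067291259766) cloud mid [0.4967 0.1576 0.0155]
hub 162 206.46153259277344 206.38461303710938 diam 0.041915492278865825 med z 0.02483228762735057 pt [0.4943 0.1631 0.028 ] rect ((206.65380859375, 206.76919555664062), (11.926054000854492, 11.648704528808594), 33.690067291259766) cloud mid [0.496  0.1589 0.0285]
deck 429 306.47222900390625 189.94444274902344 diam 0.07481399576861662 med z 0.06148448147342833 pt [ 0.5418 -0.1501  0.06  ] rect ((306.5, 190.0), (22.0, 23.0), 90.0) cloud mid [ 0.542  -0.1506  0.061 ]
foot 891 304.9682922363281 192.22821044921875 diam 0.15517142629981354 med z 0.012848956643774168 pt [ 0.5411 -0.15    0.012 ] rect ((304.9767150878906, 192.02877807617188), (33.53256607055664, 41.305015563964844), 38.990997314453125) cloud mid [ 0.5462 -0.1504  0.0164]
[0.56572715 0.00993235 0.00519277]
[0.32912906 0.23668543 0.01482343]
[ 0.35730231 -0.29516182 -0.00039415]
[ 1.00484149 -0.39534975  0.00431319]
```

View pics/crop.png

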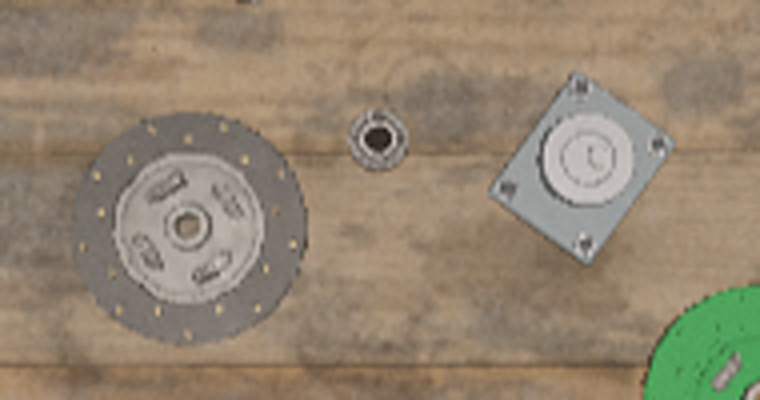

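The crop shows the chosen disc at crop (188,226). It is dark-lined with a steel hub, alone, and about 0.19 m across, as described. bearing_a is at (378,138) and the stand's round deck at (586,158), with the pin faintly visible on it. Next I'll look closer at both with the wrist camera.

```bash
python3 - <<'E'
from h import *
import pickle
Y=1.6
D={}
for n,p in(("stand",(.542,-.15,.26)),("disc",(.4945,.161,.2))):
    arm.move_pose(p,[np.pi,0,Y]);arm.wait(.3);d=imaging.capture("wrist");d["o"]=readout.observe();D[n]=d
    print(n,d["o"]["t"],d["o"]["ee_pos"].round(4),d["o"]["ee_rot"].round(3),d["intrinsics"].round(2).tolist(),d["world_from_camera"].round(4).tolist(),d["o"]["q"].round(2),d["o"]["contact_force"])
pickle.dump(D,open("w.pkl","wb"))
save(np.hstack([cv2.resize(D[n]["color"],(400,300)) for n in D]),"w0.png")
E
```

```text
stand 3.6167 [ 0.5421 -0.1499  0.26  ] [-3.142 -0.     1.6  ] [[297.32, 0.0, 254.26], [0.0, 297.32, 186.49], [0.0, 0.0, 1.0]] [[0.9996, 0.0277, 0.0087, 0.5401], [0.0289, -0.9676, -0.2508, -0.0798], [0.0015, 0.251, -0.968, 0.4029], [0.0, 0.0, 0.0, 1.0]] [-0.3   0.45  0.68  1.98 -0.37  0.84  0.61] [0.2471517  0.2034609  0.25120214]
disc 5.1833 [0.4948 0.1604 0.2001] [ 3.141 -0.     1.599] [[297.32, 0.0, 254.26], [0.0, 297.32, 186.49], [0.0, 0.0, 1.0]] [[0.9996, 0.0258, 0.0086, 0.493], [0.0272, -0.9677, -0.2508, 0.2302], [0.0018, 0.2509, -0.968, 0.3431], [0.0, 0.0, 0.0, 1.0]] [-0.87  0.48  0.64  2.13 -0.46  0.67  0.11] [-0.24797274  0.22827551 -0.88157834]
```

View pics/w0.png

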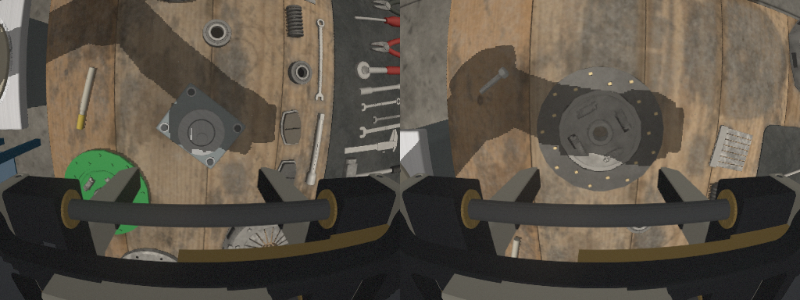

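Left: the stand, with its deck near (203,132) and the pin visible as a small circle. Right: the disc, with its hub near (600,132). Both are in the arm's shadow. I'll measure hub and deck using ray-cast depth.

```bash
cat >> h.py <<'E'
def fpts(d):
    K=d["intrinsics"];z=d["z_map"];v,u=np.mgrid[:384,:512]
    a=(u-K[0,2])/K[0,0];b=(v-K[1,2])/K[1,1];th=np.hypot(a,b)+1e-9
    R=np.stack([np.sin(th)*a/th,np.sin(th)*b/th,np.cos(th)],-1)
    T=d["world_from_camera"];R=R/np.maximum(R[...,2:],.05);Rw=R@T[:3,:3].T
    W=T[:3,3]+Rw*z[...,None];W[z<=0]=np.nan
    return W,Rw,T[:3,3]
def plane(d,h):
    W,Rw,o=fpts(d);return o+Rw*((h-o[2])/Rw[...,2])[...,None]
def ortho(d,c,h,half=.05,s=4000):
    "resample colour onto the horizontal plane z=h round c; x right, y up"
    K=d["intrinsics"];T=d["world_from_camera"];n=int(2*half*s)
    jy,ix=np.mgrid[:n,:n];P=np.stack([c[0]-half+ix/s,c[1]+half-jy/s,np.full((n,n),h)],-1)
    C=(P-T[:3,3])@T[:3,:3];r=np.hypot(C[...,0],C[...,1]);th=np.arctan2(r,C[...,2])/r
    return cv2.remap(d["color"],(K[0,2]+K[0,0]*C[...,0]*th).astype(np.float32),(K[1,2]+K[1,1]*C[...,1]*th).astype(np.float32),cv2.INTER_CUBIC)
E
python3 - <<'E'
from h import *
import pickle
D=pickle.load(open("w.pkl","rb"))
for n,c,lo,hi,h,rr in(("stand",(.542,-.15),.053,.08,.06,.06),("disc",(.4945,.161),.010,.04,.016,.12),("disc",(.4945,.161),.022,.04,.028,.035)):
    W,_,_=fpts(D[n]);P=plane(D[n],h)
    m=((W[...,2]>lo)&(W[...,2]<hi)&(np.hypot(W[...,0]-c[0],W[...,1]-c[1])<rr)).astype(np.uint8)
    k=max(cv2.findContours(m,cv2.RETR_EXTERNAL,cv2.CHAIN_APPROX_NONE)[0],key=cv2.contourArea)[:,0]
    q=P[k[:,1],k[:,0],:2];A=np.c_[2*q,np.ones(len(q))];s=np.linalg.lstsq(A,(q**2).sum(1),rcond=None)[0]
    print(n,h,"c",s[:2].round(4),"diam",2*np.sqrt(s[2]+s[0]**2+s[1]**2),"medz",np.median(W[m>0][:,2]),m.sum())
a=ortho(D["stand"],(.5418,-.1501),.06);b=ortho(D["disc"],(.4945,.161),.028)
save(np.clip(1.8*np.hstack([a,b]).astype(float),0,255).astype(np.uint8),"ortho.png")
E
```

```text
stand 0.06 c [ 0.5463 -0.1476] diam 0.07047245143575961 medz 0.059109955456059377 2828
disc 0.016 c [0.4973 0.1665] diam 0.18447998376408145 medz 0.015124632699287266 19917
disc 0.028 c [0.4976 0.1671] diam 0.034983927296789605 medz 0.025702179239821044 578
```

View pics/ortho.png

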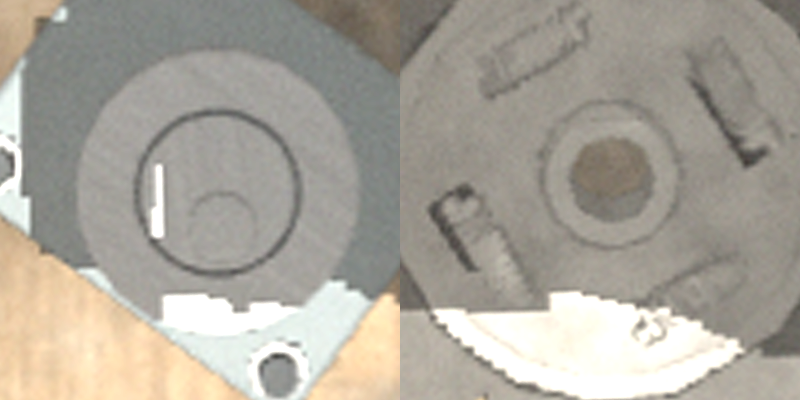

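The right half shows the hub at (611,174). The left half shows the deck centred at (218,190), with the pin's faint 17 mm circle at (223,225). That puts the pin about 7.4 mm from the middle, towards -y, near (0.5476, -0.1549) in wrist-camera terms. The wrist and top cameras differ by about 4 mm, so I'll measure the disc relative to the tool again after gripping.

```bash
cat >> h.py <<'E'
def discfit(d,c,z0,rr=.12,lo=-.006,hi=.024):
    W,_,_=fpts(d);P=plane(d,z0)
    m=((W[...,2]>z0+lo)&(W[...,2]<z0+hi)&(np.hypot(W[...,0]-c[0],W[...,1]-c[1])<rr)).astype(np.uint8)
    k=max(cv2.findContours(m,cv2.RETR_EXTERNAL,cv2.CHAIN_APPROX_NONE)[0],key=cv2.contourArea)[:,0]
    q=P[k[:,1],k[:,0],:2];q=q[q[:,1]>c[1]+.01]   # far side only: the near side hides behind the fingers
    from scipy.optimize import least_squares
    r=least_squares(lambda s:np.hypot(*(q-s).T)-.0935,np.array(c[:2]),loss="soft_l1",f_scale=.001)
    return r.x,np.median(abs(r.fun)),len(q)
E
python3 - <<'E'
from h import *
import pickle
R=[np.pi,0,1.6]
fingers.gripper_to(.07)
x,y=.4960,.1645
arm.movel([x,y,.07],R,max_speed=.12)
print(arm.movel([x,y,.0400],max_speed=.03,stop_force=4),readout.observe()["ee_pos"].round(4))
d0=imaging.capture("wrist")
fingers.gripper_to(.02,40)
o=readout.observe();print(o["width"],o["gripper_force"],o["ee_pos"].round(4),o["contact_force"].round(1))
d1=imaging.capture("wrist")
arm.movel([x,y,.16],max_speed=.1);arm.wait(.3)
d2=imaging.capture("wrist")
o=readout.observe();print(o["t"],o["width"],o["gripper_force"],o["ee_pos"].round(4),o["contact_force"].round(2),o["moment"].round(2))
pickle.dump((d0,d1,d2),open("g.pkl","wb"))
for d,z in((d0,.016),(d1,.016),(d2,.136)): print(discfit(d,(x,y),z))
save(d2["color"],"held.png")
E
```

```text
False [0.4961 0.1645 0.0401]
0.036356189065699734 39.99958522617817 [0.4964 0.1645 0.0401] [ 0.7 -0.7 -0.2]
10.625 0.03649881566106888 39.99638043344021 [0.496  0.1644 0.1598] [-0.27  0.11 -6.23] [-0.11  0.09 -0.01]
(array([0.49715376, 0.16505724]), np.float64(0.0003883899062422508), 412)
(array([0.4966288 , 0.16505361]), np.float64(0.0003858551757705206), 414)
(array([0.49618047, 0.1647934 ]), np.float64(0.00041856449030413384), 416)
```

View pics/held.png

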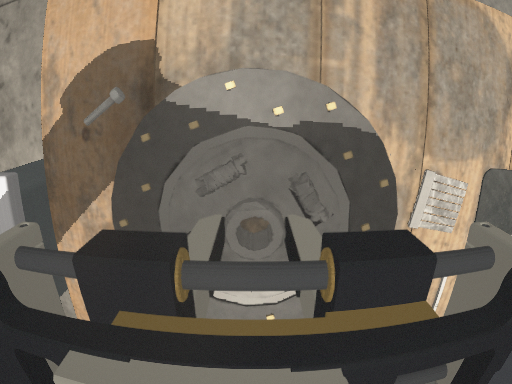

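The disc is held: ring upright around the tool, grip at 40 N, lifting a 6.2 N load. The hub is at (253,230) and within about 0.5 mm of the tool centre. Correcting for the camera's range-dependent bias, the pin should be near (0.547, -0.157). Next I carry the disc over and touch down lightly.

```bash
python3 - <<'E'
from h import *
R=[np.pi,0,1.6]
X,Y=.5470,-.1571
arm.movel([X,Y,.16],R,max_speed=.12)
arm.movel([X,Y,.115],max_speed=.06);arm.wait(.3)
o=readout.observe();f0=o["contact_force"];print(o["t"],o["ee_pos"].round(4),f0.round(2))
s=arm.movel([X,Y,.1005],max_speed=.01,stop_force=3)
for _ in range(3):
    arm.wait(.15);o=readout.observe();print(s,o["t"],o["ee_pos"].round(4),(o["contact_force"]-f0).round(2),o["moment"].round(2),o["width"].round(4))
E
```

```text
14.6917 [ 0.5471 -0.1571  0.1153] [-0.46  0.48 -6.32]Traceback (most recent call last):
  File "<stdin>", line 9, in <module>
AttributeError: 'float' object has no attribute 'round'
```

```bash
python3 - <<'E'
from h import *
o=readout.observe();print(o["t"],o["ee_pos"].round(4),o["ee_rot"],o["contact_force"].round(2),o["moment"].round(2),o["width"])
E
```

```text
16.4417 [ 0.547  -0.1571  0.1005] [3.14149926e+00 2.33693314e-05 1.60003408e+00] [ 0.07  0.11 -6.37] [-0.1   0.16  0.05] 0.03607384684631925
```

There was no contact down to TCP 0.1005, where the hub underside is about 0.4 mm above the deck. That is below the pin top, so the bore is already over the pin. Now I lower to deck contact and check sideways.

```bash
python3 - <<'E'
from h import *
f0=readout.observe()["contact_force"]
def st(*a):
    o=readout.observe();print(*a,round(float(o["t"]),2),o["ee_pos"].round(4),(o["contact_force"]-f0).round(2));return o
p=readout.observe()["ee_pos"]
st(arm.movel([p[0],p[1],.0975],max_speed=.006,stop_force=4))
arm.wait(.2);o=st("settled")
p=o["ee_pos"]
for dx,dy in((.004,0),(-.004,0),(0,.004),(0,-.004)):
    s=arm.movel([.547+dx,-.1571+dy,p[2]+.0006],max_speed=.008,stop_force=4);st((dx,dy),s)
    arm.movel([.547,-.1571,p[2]+.0006],max_speed=.02)
E
```

```text
True 16.7 [ 0.5471 -0.1571  0.1   ] [-0.49 -0.5  14.3 ]
settled 16.9 [ 0.5471 -0.1571  0.1   ] [ 0.32  0.15 13.37]
(0.004, 0) True 17.23 [ 0.5471 -0.1571  0.1   ] [-1.18  0.2  13.43]
(-0.004, 0) True 17.85 [ 0.5452 -0.157   0.1001] [ 1.31 -1.87  5.13]
(0, 0.004) True 18.49 [ 0.5467 -0.156   0.1001] [ 0.46 -2.53  6.01]
(0, -0.004) True 19.21 [ 0.5467 -0.1593  0.1001] [-0.25  0.12 11.57]
```

The deck took the load at TCP 0.1000 (hub at 60 mm), peaking at 14 N. Sideways the disc is held within about 1–2 mm by the pin, so it's home. Now I release it, withdraw and look.

```bash
python3 - <<'E'
from h import *
fingers.gripper_to(.055)
o=readout.observe();print(o["ee_pos"].round(4),o["contact_force"].round(2),o["width"])
x,y,z=o["ee_pos"]
arm.movel([x,y,.26],max_speed=.1);arm.wait(.3)
d=imaging.capture("wrist");t=imaging.capture("side")
W,_,_=fpts(d)
print(discfit(d,(x,y),.076))
m=np.hypot(W[...,0]-x,W[...,1]-y)
P=W[(m>.05)&(m<.085)&(W[...,2]>.055)];A=np.c_[P[:,:2]-[x,y],np.ones(len(P))]
print("web plane",np.linalg.lstsq(A,P[:,2],rcond=None)[0],np.median(P[:,2]),readout.observe()["t"])
save(np.hstack([cv2.resize(i["color"],(400,300)) for i in(d,t)]),"end.png")
E
```

```text
[ 0.5471 -0.1572  0.1007] [0.26 0.37 0.57] 0.05464872696205449
(array([ 0.54657532, -0.15634383]), np.float64(0.0005064928559502663), 225)
web plane [0.04255328 1.00752407 0.24796476] 0.33882035991613135 22.1833
```

View pics/end.png

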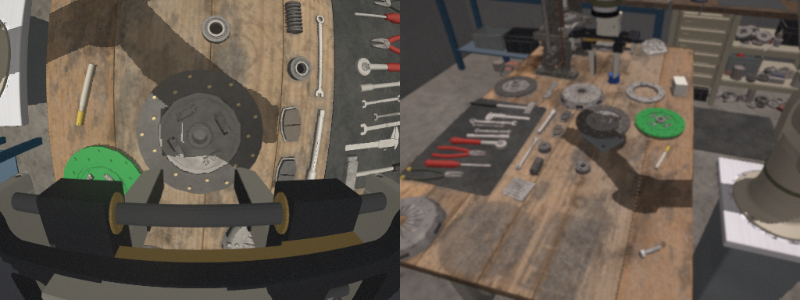

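The disc sits on the stand, centred at (200,132) on the left and (602,122) on the right, and the other things haven't moved. The plane fit included the gripper, so I'll redo it without that and then hand in.

```bash
python3 - <<'E'
from h import *
d=imaging.capture("wrist");W,_,_=fpts(d);x,y=.5467,-.1565
m=np.hypot(W[...,0]-x,W[...,1]-y)
for a,b in((.05,.085),(.012,.017)):
    P=W[(m>a)&(m<b)&(W[...,2]>.055)&(W[...,2]<.1)];A=np.c_[P[:,:2]-[x,y],np.ones(len(P))]
    print("plane",np.linalg.lstsq(A,P[:,2],rcond=None)[0].round(4),np.median(P[:,2]).round(4),len(P))
s=np.linalg.lstsq
P=W[(m>.05)&(m<.085)&(W[...,2]>.055)&(W[...,2]<.1)]
k=np.linalg.lstsq(np.c_[P[:,:2]-[x,y],np.ones(len(P))],P[:,2],rcond=None)[0]
if abs(k[2]-.076)<.003 and np.hypot(k[0],k[1])<.03: print(hand_in())
E
```

```text
plane [ 0.0013 -0.0005  0.0747] 0.0747 10639
plane [0.0049 0.0173 0.0859] 0.0859 351
the job is handed in; nothing more can be done
None
```

The clutch disc is home on the stand's pin and released: it lies level with the hub on the deck, the peak press was about 14 N, nothing else appears to have moved, and I handed the job in at about 22 s; no sliding search was needed, because the bore went over the pin on the first descent.

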